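# Turn the honey to the arrow

## Task

Turn the revolving breakfast stand by pushing against its upright spoke grips with one finger until the honey jar stands in line with the brass arrow on the foot, on the arrow's side of the stand. Do not touch, lift or upset the jars and shakers riding on it, leave the mugs, tin and timer round about where they are, and leave the stand at rest.

Things in the scene. Friction and masses are not known exactly. Their poses are not given: they have to be found in the camera images.
- stand: fixed dark-wood foot of the revolving breakfast stand: a round disc (150 mm across, 8 mm thick) with a flat tongue, 36 mm wide, reaching 178 mm out from the axis at its front; on the tongue lies a small flat brass arrow that points inward at the axis. Origin: on the turning axis at worktop height. Its -x axis runs along the tongue, from the turning axis to the arrow; z up.
- arrow_tip (a point): the tip of the brass arrow, 113 mm out from the turning axis along the foot's -x axis, 10 mm above the worktop
- turntable: light-wood turntable, 190 mm across, turns either way without stops about the foot's axis; friction (0.12 N m, about 1 N on a spoke) holds it where left. Origin on the axis 10 mm above the worktop; board top 12 mm, rim 18 mm above origin. Four spokes at 45, 135, 225, 315 degrees from its x axis, z up. Four loose jars ride 55 mm from the axis, a quarter turn apart, midway between spokes
- spoke_grip (a point): middle of the upright grip at the end of the spoke at 45 degrees; the other three are alike. Each steel spoke (10 mm thick, 17 mm above the worktop) ends 130 mm from the turning axis in an upright dark-wood grip, 16 mm in diameter, standing from 34 to 116 mm above the worktop, to be pushed sideways with a finger; this point is 73 mm above the worktop
- honey_mid (a point): centre (half-way up, 51 mm above its foot) of the honey jar: golden glass jar with a grey metal lid, 66 to 72 mm in diameter, 102 mm high, loose on the turntable
- jam_mid (a point): centre (half-way up) of the jam jar: red jam in a glass jar with a white lid, 65 mm in diameter, 94 mm high, loose on the turntable
- salt_mid (a point): centre (half-way up) of the salt pot: turned grey shaker, 38 mm in diameter, 98 mm high, loose on the turntable
- pepper_mid (a point): centre (half-way up) of the pepper pot: turned grey shaker, 36 mm in diameter, 92 mm high, loose on the turntable
- mug_floral: white mug with flowers and a dark handle, 82x115x78 mm, on the worktop to the right of the stand; origin under its middle; a bystander
- mug_picture: mug with a coloured landscape and a blue handle, 83x116x94 mm, on the worktop to the right of the stand; origin under its middle; a bystander
- soup_tin: red food tin, 75 mm in diameter, 110 mm high, behind and to the left of the stand; origin under its middle; a bystander
- egg_timer: red egg timer with a white top, 66x66x48 mm, behind the stand; origin under its middle; a bystander
There are look-alikes about, which are no part of the job. Leave any orange or pink look-alike of the part that bears salt_mid alone. Leave any purple or red look-alike of the part that bears pepper_mid alone.

How it is judged:
By the outcome, as a careful person would: the job done as asked, in the order asked, and still so for the second after the job is handed in, with the robot touching nothing.
It also fails if it takes over 48 s, if anything falls off the work surface, if the arm or the gripper's body presses on something with over 40 N, if the wrist force passes 120 N, or if a joint passes its speed limit or range.

## Robot

A 6-joint arm with a two-finger parallel gripper is mounted at the origin on a cart in front of the work surface, level with it; the furniture and walls round the work are solid. World frame = base frame: x ahead of the robot, y to its left, z up, the work surface at z = 0. Lengths are in mm, angles in rad, forces in N, time in s.
With the tool pointing down it reaches from about 350 to 975 mm from the base axis. Payload 7.1 kg.
Tool frame: the origin (TCP) lies midway between the tips of the shut fingers; the grasp point (between the pads) lies ctrl.grip_point_offset behind it (ctrl.grip_point_offset is the distance from the TCP to the grasp point, in mm); z points along the fingers, y is the direction in which the jaws open and shut (so a half turn about z gives the same grasp; the last joint's range is limited). The gripper opens to 88 mm and grips with 3 to 60 N. Pads are 20 mm wide; open, the fingers measure 115 mm over their backs; the gripper's body (75 mm by 178 mm) begins 61 mm behind the grasp point.
Start: joints at [-1.231, 0.423, 1.63, -0, 1.089, -0.019], TCP at [219.486, -585.176, 222.675] pointing down, gripper open.
Joint ranges: [-3, 3], [-0.9, 2.11], [0.09, 2.58], [-1.31, 4.45], [0.11, 2.69], [-2.54, 2.54]. Speed limits (rad/s): [2.39, 2.39, 3.01, 3.14, 3.14, 3.14].

## Interface

Orientations are given as a rotation vector (axis times angle).
In Python, from workcell import telemetry, optics, order, ctrl gives the robot as it stands.
- The arm moves only by the tool move_arm, never from a script. Its argument "motion" is a list of rows, each a list of 3 entries, a list of its own where there are three numbers: the opening, from 0 (shut) to 1 (fully open), then the shift along the tool's x, y, z in units of 100 mm (1.0 is 100 mm), then the turn about the tool's z in units of pi/2 rad (1.0 is pi/2 rad). In form: [[gripper, [x, y, z], twist], ...]. A call has 1 to 5 rows; each row shifts and turns the pose as measured when the row begins, along the tool's axes as they then stand; what a row does not reach is not made up. A row lasts 1/12 s, in which the tool goes at most 41.7 mm and 7.16 degrees, less where a joint would pass 70% of its speed; a pose out of reach is approached as far as the arm can. A call with a number of a shift or a turn outside -1 to 1 is refused whole. A call with a gripper value outside its range is refused whole. The fingers move at their own pace and stop on an object; the grip force is fixed at half the most. Time passes only in rows, so rows that do not move let the fingers close. It gives the time, the measured TCP pose, the force and the opening at its end, in the units of the state.
- telemetry.get_obs(): the state, without advancing time (a new reading comes with each control period).
- optics.get_image(name): name is "scene" or "top" or "wrist"; returns the picture (384x512x3 uint8, red, green, blue); there is no depth.
- optics.camera_info(name): a dict with "mtx" (3x3 intrinsics, pixels), "R" (3x3) and "t" (3): a world point X has camera coordinates R X + t. Camera axes: x right, y down, z forward; pixel columns grow to the right and rows downward; lengths in mm; the calibration is good to about 2 mm. A picture is of the moment at which its call begins: read the wrist's pose just before it. camera_info takes no time and is no camera call; for the wrist camera it gives the pose at the moment of the call.
- order.close_job(): hands the job in, once; it reports no verdict.
Trained networks look in the newest picture that a camera, given by its name, has taken for a name from the list of things; names that differ only in an ending like _2 or _b are one class to them, and where a whole thing is asked for, a point or a joint stands for the part that bears it (a point fixed in the world has none). Each returns a list of dicts, best first, with "confidence" (0 to 1); they miss things now and then, are a little off and sometimes report something else, mostly with a low value. They report only what shows in the picture. A call takes as long as a camera call. They do not tell look-alikes from the thing itself.
- optics.regions_of(camera, query): "pixels" (384x512 bool, what is visible of it).
- optics.landmark_of(camera, query): "location" ([x, y, z] in mm, in world coordinates, good to about 4 mm: a listed point, or the origin of a listed thing).
The state is a dict: "t": time; "qpos": joint angles; "qvel": joint speeds; "joint_torque": joint torques, N m; "ee_pos": TCP position; "orientation": TCP orientation; "ft_force": force on the tool from outside, world axes, zero at the start; "moment": the same for the moment, N m; "width": finger opening in mm.
Only numpy, scipy, OpenCV 4.12 (cv2) and the standard library are available. Lean on these libraries where they do the work, as an engineer would, in place of code of your own. Each camera call takes 0.05 s, during which the arm holds its last target. There are 200 camera calls.

## Working session

There is one attempt and no reset: what is moved stays moved. The work goes in short steps, Python scripts to look and compute and a tool call to move; the robot and the scene stay as the last step left them, time stands still between calls to the robot, and variables do not carry over. Pictures are saved under pics/ and viewed, on a budget of 10 in all, crops included, one or two more only if the job needs it, and the job is handed in when it is done.

Besides the shell and the picture viewer there is one more tool, called after ">>>" in YAML: its name, and indented under it one key for each argument. move_arm: Moves the arm, as the interface text tells. Shifts and turns lie within -1 to 1; 1 stands for 100 mm of shift or pi/2 rad of turn. Its arguments: {"type":"object","properties":{"motion":{"type":"array"}},"required":["motion"]}

```bash
mkdir -p pics
python3 - <<'E'
from workcell import telemetry, optics, order, ctrl
import cv2, numpy as np
o=telemetry.get_obs(); print({k:np.round(v,3) for k,v in o.items()}, ctrl.grip_point_offset)
for c in ("top","scene"):
    cv2.imwrite(f"pics/{c}0.png",optics.get_image(c)[:,:,::-1])
    for q in ("stand","arrow_tip","turntable","spoke_grip","honey_mid","jam_mid","salt_mid","pepper_mid","mug_floral","mug_picture","soup_tin","egg_timer"):
        print(c,q,[(np.round(d["location"]).tolist(),round(d["confidence"],2)) for d in optics.landmark_of(c,q)][:5])
E
```

```text
{'t': np.float64(0.0), 'qpos': array([-1.231,  0.424,  1.631, -0.   ,  1.089, -0.019]), 'qvel': array([-0.002,  0.001,  0.001, -0.001, -0.001,  0.003]), 'joint_torque': array([-2.0000e-03, -5.4463e+01, -2.7367e+01,  6.4000e-02,  2.3000e-02,
       -0.0000e+00]), 'ee_pos': array([ 219.299, -584.678,  221.919]), 'orientation': array([-3.09, -0.56,  0.  ]), 'ft_force': array([ 0.566, -0.015,  0.531]), 'moment': array([ 0.011,  0.013, -0.031]), 'width': np.float64(87.897)} 18.700000000000003
top stand []
top arrow_tip [([446.0, -29.0, 12.0], 0.51), ([511.0, -12.0, 66.0], 0.18)]
top turntable [([544.0, 33.0, 14.0], 0.75)]
top spoke_grip [([519.0, 164.0, 69.0], 0.75), ([512.0, -13.0, 67.0], 0.19)]
top honey_mid [([542.0, 31.0, 13.0], 0.71), ([493.0, 63.0, 74.0], 0.57)]
top jam_mid [([511.0, -11.0, 69.0], 0.75), ([543.0, 33.0, 10.0], 0.44)]
top salt_mid [([572.0, 83.0, 68.0], 0.66), ([589.0, 216.0, 49.0], 0.63), ([657.0, 220.0, 50.0], 0.5)]
top pepper_mid [([590.0, 3.0, 70.0], 0.59), ([516.0, -160.0, 48.0], 0.45), ([614.0, -158.0, 44.0], 0.39)]
top mug_floral [([566.0, -313.0, 5.0], 0.56)]

[... 166 characters left out ...]
e stand [([541.0, 31.0, 6.0], 0.27)]
scene arrow_tip [([448.0, -28.0, 6.0], 0.64)]
scene turntable [([539.0, 30.0, 8.0], 0.83)]
scene spoke_grip [([517.0, 157.0, 74.0], 0.97)]
scene honey_mid [([493.0, 65.0, 79.0], 0.93), ([445.0, -28.0, 10.0], 0.38)]
scene jam_mid [([510.0, -15.0, 68.0], 0.56)]
scene salt_mid [([577.0, 81.0, 72.0], 0.78), ([592.0, 217.0, 51.0], 0.63)]
scene pepper_mid [([587.0, -3.0, 68.0], 0.72), ([612.0, -158.0, 44.0], 0.61), ([520.0, -156.0, 46.0], 0.5)]
scene mug_floral [([570.0, -312.0, 1.0], 0.84), ([418.0, -376.0, -0.0], 0.54)]
scene mug_picture [([417.0, -374.0, -1.0], 0.55)]
scene soup_tin [([663.0, 410.0, -3.0], 0.64)]
scene egg_timer [([773.0, 42.0, -4.0], 0.64)]
```

View pics/top0.png

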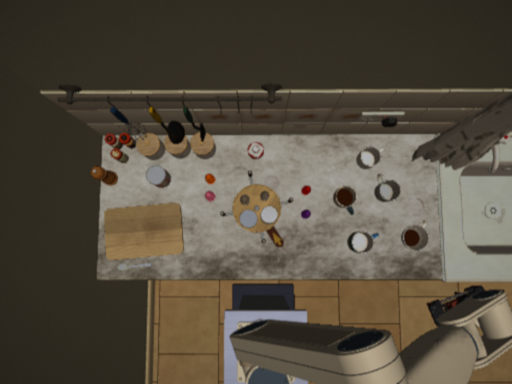

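View pics/scene0.png

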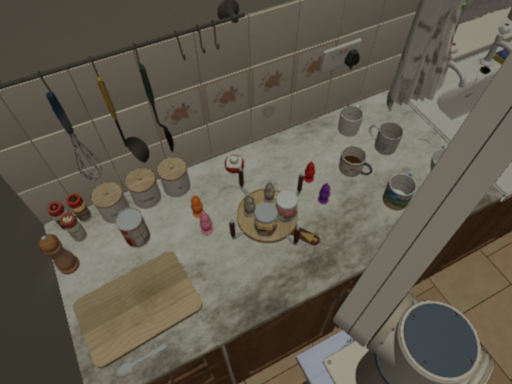

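Axis is near (541, 31). The arrow bears about 212° and the honey about 146°, so the stand needs roughly +66° CCW. I'll push the grip near 190° (about (413, 8)) toward -y, with the finger coming in from its +y side.

>>> move_arm:
  motion:
    - [0, [0.24, -0.31, 0], 0]
    - [0, [0.24, -0.31, 0], 0]
    - [0, [0.24, -0.31, 0], 0]
    - [0, [0.24, -0.31, 0], 0]
    - [0, [0.24, -0.31, 0], 0]

```text
t: 1.72
ee_pos: [277.4, -399.1, 221.6]
orientation: [3.088, 0.547, 0.001]
ft_force: [1.0, 1.4, 0.8]
width: 57.9
```

>>> move_arm:
  motion:
    - [0, [0.24, -0.31, 0], 0]
    - [0, [0.24, -0.31, 0], 0]
    - [0, [0.24, -0.31, 0], 0]
    - [0, [0.24, -0.31, 0], 0]
    - [0, [0.24, -0.31, 0], 0]

```text
t: 2.13
ee_pos: [337.8, -203.9, 221.4]
orientation: [3.087, 0.541, 0.004]
ft_force: [1.6, 0.6, -0.3]
width: 24.6
```

>>> move_arm:
  motion:
    - [0, [0.24, -0.31, 0], 0.04]
    - [0, [0.24, -0.31, 0], 0.04]
    - [0, [0.24, -0.31, 0], 0.04]
    - [0, [0, 0, 0], 0]
    - [0, [0, 0, 0], 0]

```text
t: 2.55
ee_pos: [383.6, -82.3, 222.6]
orientation: [3.124, 0.247, 0.014]
ft_force: [-0.1, -0.8, 0.1]
width: 0.8
```

>>> move_arm:
  motion:
    - [0, [0.12, -0.32, 0], 0]
    - [0, [0.12, -0.32, 0], 0]
    - [0, [0.12, -0.32, 0], 0]
    - [0, [0.12, -0.3, 0], 0]
    - [0, [0, 0, 0], 0]

```text
t: 2.97
ee_pos: [413.4, 49.5, 222.8]
orientation: [3.123, 0.238, 0.019]
ft_force: [0.1, -0.5, 0.9]
width: 0.5
```

```bash
cat > look.py <<'E'
from workcell import telemetry, optics
import cv2, numpy as np, sys
tag=sys.argv[1]; o=telemetry.get_obs()
print(round(o["t"],2),np.round(o["ee_pos"],1),np.round(o["orientation"],3))
A=np.array([541,31.])
for c in sys.argv[2:]:
    cv2.imwrite(f"pics/{c}{tag}.png",optics.get_image(c)[:,:,::-1])
    for q in ("turntable","arrow_tip","spoke_grip","honey_mid","jam_mid","salt_mid","pepper_mid"):
        for d in optics.landmark_of(c,q)[:4]:
            p=d["location"]; v=p[:2]-A
            print(c,q,np.round(p,1),round(d["confidence"],2),"ang %.1f r %.0f"%(np.degrees(np.arctan2(v[1],v[0]))%360,np.hypot(*v)))
E
python3 look.py 1 scene wrist
```

```text
2.97 [413.4  49.5 222.8] [3.123 0.238 0.019]
scene turntable [539.5  32.3   8.6] 0.64 ang 139.1 r 2
scene turntable [580.4  78.7  72.1] 0.52 ang 50.4 r 62
scene arrow_tip [446.3 -27.1   6.2] 0.66 ang 211.5 r 111
scene spoke_grip [519.8 158.1  71.8] 0.94 ang 99.5 r 129
scene honey_mid [496.2  63.9  77.5] 0.89 ang 143.7 r 56
scene honey_mid [ 420.9 -374.    -1. ] 0.69 ang 253.5 r 422
scene jam_mid [514.2 -13.8  69.5] 0.61 ang 239.1 r 52
scene jam_mid [447.9 -25.2   6.3] 0.37 ang 211.1 r 109
scene salt_mid [590.3 215.1  51.4] 0.76 ang 75.0 r 191
scene salt_mid [577.9  77.9  72.7] 0.68 ang 51.8 r 60
scene salt_mid [660.4 217.   46.9] 0.61 ang 57.3 r 221
scene pepper_mid [ 522.1 -157.3   44.3] 0.54 ang 264.3 r 189
scene pepper_mid [587.   -3.7  66. ] 0.4 ang 323.0 r 58
scene pepper_mid [ 419.  -373.7   -2. ] 0.25 ang 253.2 r 423
wrist turntable [544.2  36.2   7.5] 0.75 ang 58.4 r 6
wrist arrow_tip [443.6 -26.4  10.1] 0.84 ang 210.5 r 113
wrist spoke_grip [515.8 161.6  74.8] 0.96 ang 100.9 r 133
wrist salt_mid [574.5  81.3  74.1] 0.75 ang 56.3 r 60
wrist pepper_mid [589.8   6.4  66.9] 0.84 ang 333.2 r 55
wrist pepper_mid [ 615.3 -160.6   43. ] 0.81 ang 291.2 r 206
wrist pepper_mid [ 519.7 -157.4   44.9] 0.6 ang 263.5 r 190
```

View pics/wrist1.png

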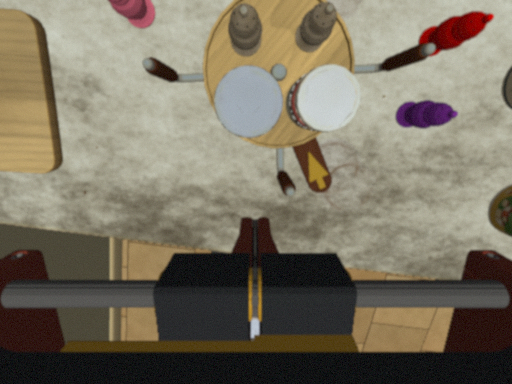

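The wrist view shows the near grip at px (288,185), the arrow at (317,172), honey at (248,100) and jam at (330,97), which agrees with the networks. The finger can go down beside the grip.

>>> move_arm:
  motion:
    - [0, [0, 0, 0.4], 0]
    - [0, [0, 0, 0.4], 0]
    - [0, [0, 0, 0.4], 0]
    - [0, [0, 0, 0.33], 0]
    - [0, [0, 0, 0], 0]

```text
t: 4.18
ee_pos: [420.5, 46.5, 68.3]
orientation: [3.122, 0.236, 0.039]
ft_force: [-1.0, -0.5, -0.3]
width: 0.5
```

>>> move_arm:
  motion:
    - [0, [0, 0.06, 0], 0]
    - [0, [0, 0.06, 0], 0]
    - [0, [0, 0.06, 0], 0]
    - [0, [0, 0, 0], 0]

```text
t: 4.52
ee_pos: [424.6, 27.4, 71.5]
orientation: [3.122, 0.239, 0.04]
ft_force: [-0.7, 0.5, 0.1]
width: 0.6
```

>>> move_arm:
  motion:
    - [0, [-0.08, -0.03, 0], 0]
    - [0, [-0.08, 0, 0], 0]
    - [0, [0, 0, 0], 0]
    - [0, [0, 0.04, 0], 0]
    - [0, [0, 0.04, 0], 0]

```text
t: 4.93
ee_pos: [410.8, 19.5, 76.3]
orientation: [3.122, 0.237, 0.057]
ft_force: [-0.0, 1.2, 0.1]
width: 0.3
```

>>> move_arm:
  motion:
    - [0, [0, 0.07, 0.01], -0.03]
    - [0, [0, 0.07, 0.01], -0.035]
    - [0, [0, 0.07, 0.01], -0.035]
    - [0, [0, 0.07, 0.01], -0.035]
    - [0, [0, 0, 0], 0]

```text
t: 5.35
ee_pos: [418.1, -9.7, 73.6]
orientation: [3.072, 0.582, 0.057]
ft_force: [0.9, -0.2, -0.2]
width: 0.5
```

```bash
python3 look.py 2 scene
```

```text
5.35 [418.1  -9.7  73.6] [3.072 0.582 0.057]
scene turntable [542.8  29.6   8. ] 0.58 ang 322.1 r 2
scene arrow_tip [446.2 -26.6   8.1] 0.72 ang 211.3 r 111
scene spoke_grip [483.6 147.   73.9] 0.62 ang 116.3 r 129
scene honey_mid [489.   52.2  77.9] 0.68 ang 157.8 r 56
scene honey_mid [771.8  39.6  -2.1] 0.68 ang 2.1 r 231
scene honey_mid [539.4  29.    6.9] 0.27 ang 231.3 r 3
scene jam_mid [526.4 -21.3  70.7] 0.57 ang 254.4 r 54
scene salt_mid [661.5 215.1  46.3] 0.72 ang 56.8 r 220
scene salt_mid [590.2 220.7  51.4] 0.6 ang 75.5 r 196
scene salt_mid [565.4  86.1  71.9] 0.56 ang 66.1 r 60
scene pepper_mid [594.9  11.5  68. ] 0.72 ang 340.1 r 57
```

View pics/scene2.png

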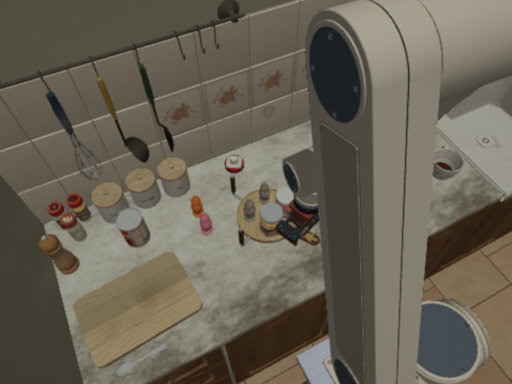

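The scene view shows the finger at about (300,215) pushing the near grip. The left grip has moved to (241,238) and all the jars are upright. The stand has turned about 16°, so I'll continue the arc.

>>> move_arm:
  motion:
    - [0, [0, 0.08, 0.01], -0.045]
    - [0, [0, 0.08, 0.01], -0.045]
    - [0, [0, 0.08, 0.01], -0.045]
    - [0, [0, 0.08, 0.01], -0.045]
    - [0, [0, 0.07, 0.01], -0.04]

```text
t: 6.17
ee_pos: [434.6, -41.2, 69.2]
orientation: [2.915, 1.121, 0.046]
ft_force: [-1.2, 0.9, 0.7]
width: 0.5
```

>>> move_arm:
  motion:
    - [0, [0, 0.08, 0], -0.04]
    - [0, [0, 0.08, 0], -0.04]
    - [0, [0, 0.08, 0], -0.04]
    - [0, [0, 0.08, 0], -0.04]
    - [0, [0, 0.06, 0], -0.03]

```text
t: 6.58
ee_pos: [460.5, -66.0, 69.2]
orientation: [2.704, 1.564, 0.031]
ft_force: [-1.3, -1.3, 0.8]
width: 0.5
```

```bash
python3 look.py 3 scene wrist
```

```text
6.58 [460.5 -66.   69.2] [2.704 1.564 0.031]
scene turntable [541.3  32.6  10.4] 0.91 ang 79.4 r 2
scene turntable [553.8 -23.6  68.8] 0.35 ang 283.2 r 56
scene arrow_tip [447.7 -24.6   7.1] 0.76 ang 210.8 r 109
scene spoke_grip [594.2  42.4  64. ] 0.37 ang 12.1 r 54
scene honey_mid [490.1  21.2  78.3] 0.91 ang 190.9 r 52
scene jam_mid [554.2 -26.5  70.3] 0.55 ang 282.9 r 59
scene salt_mid [534.2  89.8  70.7] 0.65 ang 96.6 r 59
scene salt_mid [660.2 215.8  44.7] 0.62 ang 57.2 r 220
scene salt_mid [447.7 -24.3   8.9] 0.53 ang 210.7 r 108
scene salt_mid [590.5 220.6  50.8] 0.48 ang 75.4 r 196
scene pepper_mid [594.4  40.7  67. ] 0.78 ang 10.3 r 54
wrist turntable [544.4  34.7   9.2] 0.84 ang 47.4 r 5
wrist arrow_tip [447.3 -28.2   9.7] 0.71 ang 212.3 r 111
wrist spoke_grip [429.5 103.2  74.6] 0.65 ang 147.1 r 133
wrist pepper_mid [ 611.1 -159.5   45.6] 0.6 ang 290.2 r 203
```

About 20° remain, so I'll push roughly 16° more and then measure.

>>> move_arm:
  motion:
    - [0, [-0.01, 0.08, 0], -0.04]
    - [0, [-0.01, 0.08, 0], -0.04]
    - [0, [0, 0.08, 0], -0.04]
    - [0, [0, 0.07, 0], -0.035]
    - [0, [0, 0.05, 0], -0.025]

```text
t: 7.8
ee_pos: [489.5, -81.8, 69.3]
orientation: [2.45, 1.941, 0.02]
ft_force: [-1.6, -0.5, 0.1]
width: 0.4
```

```bash
python3 look.py 4 scene wrist top
```

```text
7.8 [489.5 -81.8  69.3] [2.45  1.941 0.02 ]
scene turntable [540.3  33.1   7.5] 0.87 ang 108.4 r 2
scene arrow_tip [448.2 -27.8  11.2] 0.74 ang 212.4 r 110
scene spoke_grip [417.7  70.3  73.5] 0.78 ang 162.3 r 129
scene honey_mid [491.2   8.6  77.7] 0.94 ang 204.2 r 55
scene jam_mid [567.1 -20.2  72.2] 0.69 ang 297.0 r 57
scene jam_mid [659.5 409.4  -1.1] 0.15 ang 72.6 r 397
scene salt_mid [663.1 216.6  44.4] 0.79 ang 56.7 r 222
scene salt_mid [591.8 215.2  49.5] 0.71 ang 74.6 r 191
scene salt_mid [522.4  83.4  71.1] 0.63 ang 109.5 r 56
scene salt_mid [590.1  56.7  67.2] 0.38 ang 27.6 r 55
scene pepper_mid [591.9  53.1  65.9] 0.65 ang 23.5 r 55
wrist turntable [543.8  35.3   8.8] 0.97 ang 56.9 r 5
wrist arrow_tip [445.8 -28.1  10.4] 0.64 ang 211.8 r 112
wrist spoke_grip [415.5  70.9  76.1] 0.84 ang 162.4 r 132
wrist honey_mid [415.7  68.8  78. ] 0.49 ang 163.2 r 131
wrist pepper_mid [ 614.  -156.8   44.9] 0.85 ang 291.2 r 201
top turntable [541.1  31.8  13.5] 0.96 ang 82.9 r 1
top turntable [774.2  35.8  -3.8] 0.55 ang 1.2 r 233
top arrow_tip [444.2 -29.7  11.8] 0.36 ang 212.1 r 114
top spoke_grip [420.1  72.1  68.5] 0.75 ang 161.2 r 128
top honey_mid [488.6   4.3  74.9] 0.51 ang 207.0 r 59
top jam_mid [570.7 -17.7  70.2] 0.51 ang 301.4 r 57
top jam_mid [493.4   7.5  78. ] 0.3 ang 206.3 r 53
top salt_mid [513.7  80.9  72.6] 0.66 ang 118.7 r 57
top salt_mid [659.3 220.   50.1] 0.64 ang 58.0 r 223
top pepper_mid [ 610.8 -163.4   41.9] 0.66 ang 289.8 r 207
```

View pics/wrist4.png

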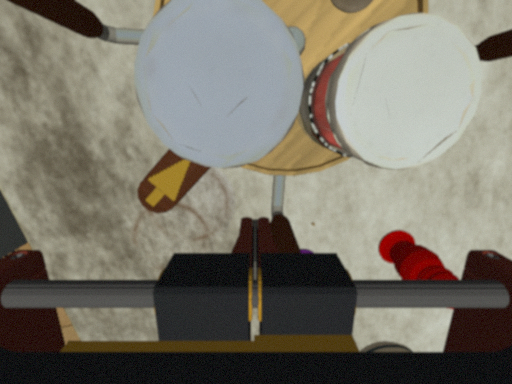

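The wrist view shows the jars standing: honey lid at (220,80), jam at (405,90), arrow at (170,180). Honey bears about 207° against 212° for the arrow, so I'll push about 10 mm more, back off, rise and look.

>>> move_arm:
  motion:
    - [0, [-0.01, 0.04, 0], -0.02]
    - [0, [0, 0.04, 0], -0.02]
    - [0, [0, 0.03, 0], -0.015]
    - [0, [0, 0, 0], 0]
    - [0, [0, 0, 0], 0]

```text
t: 9.42
ee_pos: [499.0, -84.6, 69.2]
orientation: [2.364, 2.047, 0.018]
ft_force: [-0.7, 0.1, -0.4]
width: 0.4
```

>>> move_arm:
  motion:
    - [0, [-0.05, -0.1, 0], 0]
    - [0, [-0.05, -0.1, 0], 0]
    - [0, [0, 0, -0.35], 0]
    - [0, [0, 0, -0.4], 0]
    - [0, [0, 0, -0.4], 0]

```text
t: 9.83
ee_pos: [464.4, -90.8, 178.0]
orientation: [-2.375, -2.052, 0.002]
ft_force: [1.1, -0.5, -0.1]
width: 0.7
```

>>> move_arm:
  motion:
    - [0, [-0.35, 0, -0.15], 0]
    - [0, [-0.35, 0, -0.1], 0]
    - [0, [0, 0, 0], 0]

```text
t: 10.08
ee_pos: [454.4, -162.1, 211.8]
orientation: [2.367, 2.053, 0.007]
ft_force: [1.0, 0.7, 0.4]
width: 0.5
```

```bash
python3 look.py 5 scene wrist top
```

```text
10.08 [ 454.4 -162.1  211.8] [2.367 2.053 0.007]
scene turntable [541.   29.    6.7] 0.95 ang 270.0 r 2
scene arrow_tip [447.8 -27.   10.5] 0.75 ang 211.9 r 110
scene spoke_grip [416.   60.5  72. ] 0.72 ang 166.7 r 128
scene honey_mid [494.1   3.9  77.4] 0.88 ang 210.0 r 54
scene jam_mid [569.4 -17.2  66.6] 0.88 ang 300.5 r 56
scene salt_mid [518.   83.5  69.5] 0.73 ang 113.7 r 57
scene salt_mid [586.6  60.5  66.7] 0.63 ang 32.9 r 54
scene salt_mid [660.6 215.2  46.2] 0.58 ang 57.0 r 220
scene salt_mid [589.2 218.3  52. ] 0.55 ang 75.6 r 193
scene pepper_mid [ 521.7 -158.3   41.8] 0.7 ang 264.2 r 190
scene pepper_mid [587.8  58.5  67.6] 0.57 ang 30.4 r 54
scene pepper_mid [ 6.606e+02  4.094e+02 -2.000e-01] 0.46 ang 72.5 r 397
wrist turntable [545.5  38.5   7.9] 0.56 ang 59.0 r 9
wrist arrow_tip [445.9 -27.6   9.4] 0.87 ang 211.6 r 112
wrist pepper_mid [ 521.5 -157.4   48.4] 0.89 ang 264.1 r 189
wrist pepper_mid [ 614.9 -159.5   43.8] 0.6 ang 291.2 r 204
top turntable [544.8  31.2  14. ] 0.6 ang 3.0 r 4
top arrow_tip [445.6 -30.1  11.6] 0.48 ang 212.6 r 113
top arrow_tip [663.5 413.8   3.9] 0.15 ang 72.3 r 402
top spoke_grip [415.3  62.7  71.8] 0.74 ang 165.8 r 130
top honey_mid [490.8   4.1  79. ] 0.58 ang 208.2 r 57
top honey_mid [513.9  83.3  68.8] 0.52 ang 117.4 r 59
top jam_mid [572.1 -16.8  68. ] 0.7 ang 303.0 r 57
top salt_mid [589.1 218.7  51.8] 0.57 ang 75.6 r 194
top salt_mid [658.2 217.5  50.5] 0.48 ang 57.9 r 220
top salt_mid [511.8  81.2  69.7] 0.44 ang 120.2 r 58
top pepper_mid [ 611.6 -163.4   44.3] 0.59 ang 290.0 r 207
top pepper_mid [591.7  61.4  68.9] 0.54 ang 30.9 r 59
top pepper_mid [ 517.7 -154.6   48.1] 0.39 ang 262.8 r 187
```

View pics/wrist5.png

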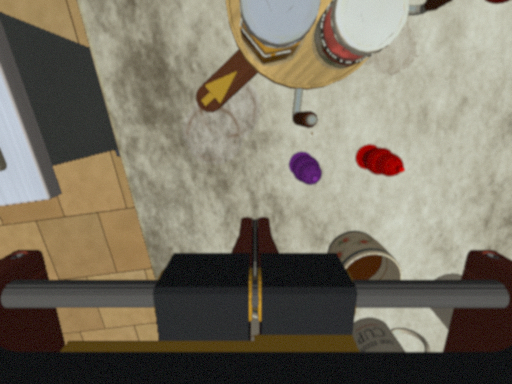

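The wrist view shows honey (278,15) nearly in line with the tongue and arrow (215,90), and all jars upright. Estimates run 208–212° against 212°, so I'll move to a wider view and measure alignment more exactly.

>>> move_arm:
  motion:
    - [0, [-0.2, 0.2, -0.28], 0]
    - [0, [-0.2, 0.2, -0.28], 0]
    - [0, [-0.2, 0.2, -0.28], 0]
    - [0, [0, 0, 0], 0]
    - [0, [0, 0, 0], 0]

```text
t: 11.7
ee_pos: [504.1, -227.0, 294.1]
orientation: [-2.367, -2.06, 0.0]
ft_force: [-1.1, 0.4, -0.7]
width: 0.3
```

```bash
python3 look.py 6 wrist
python3 - <<'E'
from workcell import optics
import numpy as np
optics.get_image("wrist"); i=optics.camera_info("wrist"); np.savez("cam6.npz",**{k:i[k] for k in("mtx","R","t")})
for q in("turntable","stand","spoke_grip","honey_mid"):
    for d in optics.regions_of("wrist",q)[:3]:
        y,x=np.nonzero(d["pixels"]); print(q,round(d["confidence"],2),len(x),x.min(),x.max(),y.min(),y.max())
E
python3 -c "
import cv2;a=cv2.imread('pics/wrist6.png')[:260];cv2.imwrite('pics/wrist6b.png',cv2.resize(a,None,fx=1.56,fy=1.56,interpolation=cv2.INTER_CUBIC))"
```

```text
11.7 [ 504.1 -227.   294.1] [-2.367 -2.06   0.   ]
wrist arrow_tip [444.2 -28.2   9.4] 0.76 ang 211.4 r 113
wrist spoke_grip [ 419.4 -374.9    0.6] 0.59 ang 253.3 r 424
wrist pepper_mid [ 518.  -159.4   46.8] 0.85 ang 263.1 r 192
wrist pepper_mid [ 612.1 -160.8   44.9] 0.65 ang 290.3 r 205
turntable 0.76 2442 196 320 0 79
stand 0.74 1331 169 218 20 71
spoke_grip 0.42 1384 169 218 19 73
honey_mid 0.63 1252 200 252 0 30
honey_mid 0.42 1337 262 313 0 33
```

View pics/wrist6b.png

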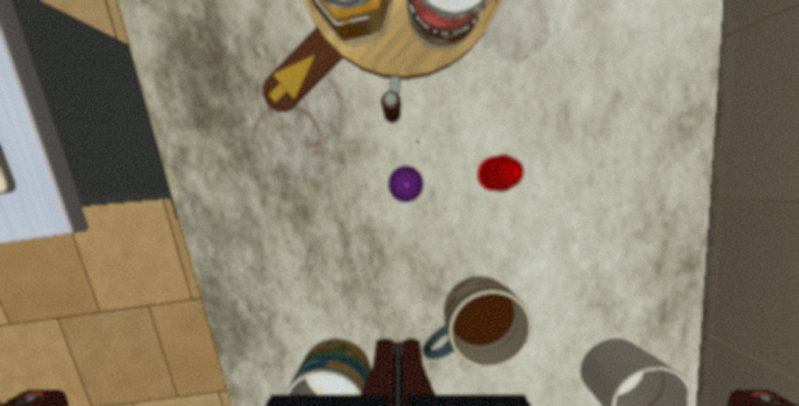

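That move put the stand off the top edge of the view. I'll go forward over it at z about 294, well clear of everything.

>>> move_arm:
  motion:
    - [0, [0.37, 0, 0], 0]
    - [0, [0.37, 0, 0], 0]
    - [0, [0.37, 0, 0], 0]
    - [0, [0.3, 0, 0], 0]
    - [0, [0, 0, 0], 0]

```text
t: 12.77
ee_pos: [523.8, -84.1, 293.7]
orientation: [-2.373, -2.053, 0.0]
ft_force: [0.3, 0.3, 0.2]
width: 0.3
```

```bash
python3 look.py 7 wrist
python3 - <<'E'
from workcell import optics
import numpy as np, cv2
im=optics.get_image("wrist"); i=optics.camera_info("wrist"); np.savez("cam7.npz",**{k:i[k] for k in("mtx","R","t")})
a=cv2.resize(im[:260,:,::-1],None,fx=1.56,fy=1.56,interpolation=cv2.INTER_CUBIC)
P=i["mtx"]@np.c_[i["R"],i["t"]]
def pj(p): u=P@np.r_[p,1]; return u[:2]/u[2]*1.56
A=np.array([541.5,32])
for ang,r,z,col in [(212.2,113,10,(0,0,255))]+[(167.2+90*k,130,z,c) for k in range(4) for z,c in((116,(0,255,0)),(34,(255,0,0)))]+[(212.2+90*k,55,124 if k==0 else 116,(255,0,255)) for k in range(2)]:
    w=np.radians(ang); u=pj([A[0]+r*np.cos(w),A[1]+r*np.sin(w),z]); cv2.drawMarker(a,tuple(int(v) for v in u.round()),col,cv2.MARKER_CROSS,9,1)
    print(ang,r,z,u.round())
cv2.imwrite("pics/wrist7b.png",a)
E
```

```text
12.77 [523.8 -84.1 293.7] [-2.373 -2.053  0.   ]
wrist turntable [545.5  34.9   9.5] 0.8 ang 40.9 r 6
wrist arrow_tip [446.7 -27.4  10.8] 0.68 ang 211.8 r 111
wrist spoke_grip [414.4  61.6  75.3] 0.91 ang 166.4 r 130
wrist salt_mid [514.9  80.3  74.5] 0.56 ang 117.9 r 56
wrist pepper_mid [586.9  64.6  70.2] 0.83 ang 36.2 r 57
wrist pepper_mid [ 519.3 -160.6   47.6] 0.75 ang 263.5 r 193
wrist pepper_mid [516.3  83.4  75.6] 0.34 ang 115.2 r 58
212.2 113 10 [316. 203.]
167.2 130 116 [225.  98.]
167.2 130 34 [260. 114.]
257.2 130 116 [386. 278.]
257.2 130 34 [388. 259.]
347.2 130 116 [567. 126.]
347.2 130 34 [533. 136.]
437.2 130 116 [412. -98.]
437.2 130 34 [409. -37.]
212.2 55 124 [343. 161.]
302.2 55 116 [443. 169.]
```

View pics/wrist7b.png

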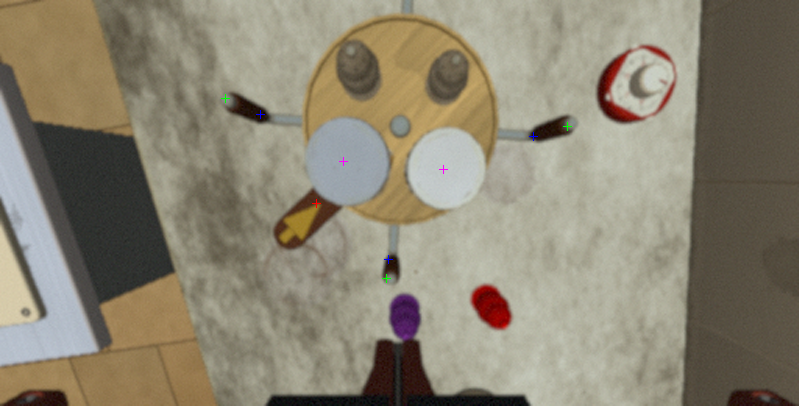

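The wide wrist view shows all upright, with grips at (245,107), (553,129) and (391,268). Honey lid is at (348,161), jam at (446,168), and the arrow spans about (283,238) to (316,197). I'll fit the axis, phase and arrow bearing from these.

Run:
```python
import numpy as np, cv2
from scipy.optimize import least_squares
i=np.load("cam7.npz"); M=np.linalg.inv(i["mtx"]); R,t=i["R"],i["t"]; C=-R.T@t
def bp(px,z):
    d=R.T@(M@np.r_[px,1.]); return (C+d*(z-C[2])/d[2])[:2]
s=1.56
obs=[((229,101),116,180-12.8),((264,115),34,180-12.8),((571,124),116,347.2),((536,134),34,347.2),((390,278),116,257.2),((392,258),34,257.2)]
W=np.array([bp(np.array(p)/s,z) for p,z,_ in obs]); G=np.radians([g for *_,g in obs])
f=lambda v:(np.c_[v[0]+130*np.cos(G+v[2]),v[1]+130*np.sin(G+v[2])]-W).ravel()
r=least_squares(f,[541,32,0]); A=r.x[:2]; print("axis",A,"honey slot",212.2+np.degrees(r.x[2]),"res",np.abs(r.fun).max())
ang=lambda p:np.degrees(np.arctan2(*(p-A)[::-1]))%360
im=cv2.imread("pics/wrist7.png"); hsv=cv2.cvtColor(im,cv2.COLOR_BGR2HSV)
m=cv2.inRange(hsv,(15,130,100),(32,255,255)); m[:, :160]=0; m[:,225:]=0; m[:118]=0; m[170:]=0
y,x=np.nonzero(m); Q=np.array([bp((a,b),10) for a,b in zip(x,y)]); c=Q.mean(0); u=np.linalg.svd(Q-c)[2][0]
print("arrow n",len(x),"centroid",c,"bearing",ang(c),"long axis",np.degrees(np.arctan2(u[1],u[0]))%180+180,"r",np.hypot(*(Q-A).T).min())
g=cv2.medianBlur(cv2.cvtColor(im,cv2.COLOR_BGR2GRAY),3)
for n,z,e in(("honey",124,(348,161)),("jam",116,(446,168))):
    cs=cv2.HoughCircles(g,cv2.HOUGH_GRADIENT,1,20,param1=80,param2=12,minRadius=21,maxRadius=30)[0]
    k=cs[np.argmin(np.hypot(cs[:,0]-e[0]/s,cs[:,1]-e[1]/s))]
    for p in(k[:2],np.array(e)/s): print(n,p*s,bp(p,z),ang(bp(p,z)),np.hypot(*(bp(p,z)-A)))
```

```text
axis [544.41634732  31.82661361] honey slot 212.7154262497558 res 1.370931395823007
arrow n 343 centroid [422.7124968  -51.19733575] bearing 214.30103174664433 long axis 212.7461926502379 r 117.05819175176454
honey [345.53998 169.26   ] [495.99406241  -3.29673091] 215.95544035684637 59.819453412058465
honey [348. 161.] [498.95985975   2.35707225] 212.95543052772607 54.17329721368054
jam [446.93997 177.06   ] [573.24896986 -20.76356963] 298.73380168291135 59.97539075626408
jam [446. 168.] [573.30997085 -13.85626681] 302.312637900181 54.05337218342779
```

Run:
```python
from workcell import order
print(order.close_job())
```

```text
the job is handed in; nothing more can be done
None
```

I turned the stand about 66° counter-clockwise by pushing one grip with the shut fingers. I then backed off, rose clear and handed the job in at about 13 s, with the robot touching nothing.

- **Alignment:** my fit of the last wrist picture put the honey at 212.7° from the grips and 213.0° from its lid. The arrow bore 212.7° by its long axis and 214.3° by its centroid, so they agree to about 1–1.5°.
- **Jars and bystanders:** all four jars stood upright in that picture. I never pushed anything but the grip, and the coloured look-alikes I re-measured had not moved. I did not re-measure the mugs, tin or timer at the end.
- **Checks that disagreed:** the trained networks' direct readings of the honey were a little low, at 208–210°. An automatic circle fit on the lid gave 216°, but it was off centre (it put the jar 60 mm from the axis instead of 55), so I disregarded it.

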